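Hang a rinsed narrow-neck medicine bottle on its drying peg

ROBOT

A 6-joint arm with a two-finger parallel gripper is mounted at the origin on the work surface. World frame = base frame: x ahead of the robot, y to its left, z up, the work surface at z = 0. Lengths are in mm, angles in rad, forces in N, time in s.
With the tool pointing down it reaches from about 300 to 950 mm from the base axis. Payload 3.1 kg.
Tool frame: the origin (TCP) lies midway between the tips of the shut fingers; the grasp point (between the pads) lies 19 mm behind it; z points along the fingers, y is the direction in which the jaws open and shut (so a half turn about z gives the same grasp; the last joint's range is limited). The gripper opens to 85 mm and grips with 20 to 120 N. Pads are 22 mm wide; open, the fingers measure 114 mm over their backs; the gripper's body (76 mm by 85 mm) begins 54 mm behind the grasp point. The pads swing forward as they close: fully open they stand 13 mm farther back than shut.
Start: joints at [-1.306, 0.308, 1.634, -0, 1.2, -0.07], TCP at [205.336, -590.313, 231.272] pointing down, gripper open.
Joint ranges: [-3.06, 3.06], [-0.79, 1.96], [0.05, 2.63], [-1.19, 4.34], [0.05, 2.64], [-2.94, 2.94]. Speed limits (rad/s): [2.79, 2.79, 3.14, 3.14, 3.14, 3.14].

INTERFACE

Orientations are given as a unit quaternion [x, y, z, w].
In Python, from workcell import arm, imaging gives the robot as it stands.
- The arm moves only by the tool jog_arm, never from a script. Its argument "deltas" is a list of rows, each an object with "linear": the shift along the tool's x, y, z in m, a list of three; "turn": the turn, a rotation vector about the tool's x, y, z in degrees, a list of three; "fingers": the finger opening in m, from 0 to 0.0854. In form: [{"linear": [x, y, z], "turn": [ax, ay, az], "fingers": fingers}, ...]. A call has 1 to 12 rows; each row is the pose to reach, as a shift and turn from the pose commanded when the call began, along the tool's axes at that moment; what a row does not reach only later rows make up. A row lasts 1/12 s, in which the tool goes at most 41.7 mm and 7.16 degrees, less where a joint would pass 70% of its speed; a pose out of reach is approached as far as the arm can. A call with a gripper value outside its range is refused whole. The fingers move at their own pace and stop on an object; the grip force is fixed at half the most. Time passes only in rows, so rows that repeat a pose let the fingers close. It gives the time, the measured TCP pose, the force and the opening at its end, in the units of the state.
- arm.state(): the state, without advancing time (a new reading comes with each control period).
- imaging.snapshot(name): name is "side" or "top" or "wrist"; returns the picture (480x640x3 uint8, blue, green, red); there is no depth.
- imaging.camera_model(name): a dict with "fov_y" (degrees; the focal length in pixels is half the picture's height over the tangent of half this angle, whatever the lens; pixels are square), "cx", "cy" (the principal point, pixels), "distortion" ([k1, k2, p1, p2, k3] as OpenCV has them; the pictures are not rectified), "origin" and "attitude" of the camera in the world. Camera axes: x right, y down, z forward; pixel columns grow to the right and rows downward; lengths in mm; the calibration is good to about 2 mm. A picture is of the moment at which its call begins: read the wrist's pose just before it. camera_model takes no time and is no camera call; for the wrist camera it gives the pose at the moment of the call.
- arm.job_done(): hands the job in, once; it reports no verdict.
The state is a dict: "time": time; "qpos": joint angles; "qvel": joint speeds; "joint_torque": joint torques, N m; "ee_pos": TCP position; "orientation": TCP orientation; "ft_force": force on the tool from outside, world axes, zero at the start; "torque": the same for the moment, N m; "grip_width": finger opening in mm.
Only numpy, scipy, OpenCV 4.12 (cv2) and the standard library are available. Lean on these libraries where they do the work, as an engineer would, in place of code of your own. Each camera call takes 0.05 s, during which the arm holds its last target. There are 200 camera calls.

TASK

Take the rinsed amber bottle that stands on the counter, lay it on its side in the white cradle, centred over the two V rests, and let go of it. Then take it again nearer its base, turn it neck-down and lower it over the slim peg, holding it nearly all the way down rather than letting it drop, until its mouth sits fully down on the peg's collar; leave it standing there upside down. Do not disturb the wide jar drying on the stout peg, the capped jar or the carton.

Things in the scene. Friction and masses are not known exactly. Their poses are not given: they have to be found in the camera images.
- bottle: Empty amber glass bottle, round, 150 mm tall, about 0.13 kg, open at the neck and hollow. Body 52 mm diameter from 0 to 95 mm, shoulder tapering from 95 to 112 mm, straight neck 30 mm outside and 23 mm inside diameter from 112 to 150 mm. Origin: centre of its underside; its z axis runs along the bottle from base to mouth. It starts standing upright on the counter.
- bottle_mouth (a point): Centre of the bottle's mouth rim, on its axis 150 mm from the base; same axes as the bottle.
- bottle_mid (a point): Point on the bottle's axis 55 mm from the base; it lies at cradle_mid when the bottle is well centred in the cradle.
- cradle: White fixed cradle: foot plate 66 x 110 x 8 mm with two narrow 90-degree V rests, each 10 mm thick, at 28 mm either side of its centre along its y axis; the rests are under 50 mm wide, narrower than the bottle, so fingers pass beside them. Origin: centre of its underside. Its y axis (level) is the direction in which the bottle lies, mouth to either end. The rests reach 53 mm above the counter.
- cradle_mid (a point): Centre of the cradle, 70 mm above the counter: where the axis of a bottle lying in it runs, halfway between the rests.
- slim_peg: Fixed drying stand: steel base disc 90 mm diameter and 12 mm thick, a grey collar 38 mm diameter whose top is 20 mm above the counter, and from it an upright steel peg 14 mm diameter and 80 mm long (tip 100 mm above the counter), its top 15 mm tapering to 6 mm. Origin: centre of its underside, z up.
- slim_peg_seat (a point): Centre of the top of the slim peg's collar, 20 mm above the counter, where the bottle's mouth must sit; the bottle may rock for a second or so when let go there.
- stout_peg: A like fixed drying stand with a stout 36 mm peg, too thick for the bottle, covered by the wide jar. Origin: centre of its underside.
- wide_jar: Loose white wide-mouth jar, 70 mm diameter and 80 mm tall, upside down on the stout peg, its closed end 100 mm above the counter. Origin: centre of its open rim, below. Leave alone.
- capped_jar: Loose white jar with a blue cap, 60 mm diameter, 85 mm tall, standing. Origin: centre of its underside. Leave alone.
- carton: Loose cardboard carton 45 x 80 x 60 mm tall. Origin: centre of its underside. Leave alone.
Not all that is in view belongs to the job. What is shaped like the cradle but yellow is not meant.

How it is judged (in metres and radians):
On the way, in this order (a step that is already met when the one before it is completed fails the run):
1. the bottle lies in the cradle, centred within 30 mm, along it within 0.15 rad, and let go of (distance between bottle_mid and cradle_mid below 0.03 m and angle between the z axis of bottle and the y axis of cradle, either way round below 0.15 rad and contact force between the fingers and bottle below 0.01 N and linear speed of bottle below 0.03 m/s), for 0.2 s.
2. the bottle is upside down with its neck over the slim peg, its mouth within 30 mm of the collar, and still held (horizontal distance between bottle_mouth and slim_peg_seat below 0.01 m and z of bottle_mouth in the frame of slim_peg_seat below 0.03 m and z of bottle in the frame of slim_peg_seat above 0.14 m and contact force between the fingers and bottle above 0.5 N), for 0.05 s.
At the end, for the whole second after the job is handed in: The bottle stands upside down on the slim peg at rest: mouth within 8 mm of the collar's centre and within 5 mm of its top, axis within 0.1 rad of vertical. The wide jar is within 15 mm of its start on the stout peg, capped jar and carton within 30 mm of theirs (horizontal distance between bottle_mouth and slim_peg_seat below 0.008 m and z of bottle_mouth in the frame of slim_peg_seat below 0.005 m and z of bottle in the frame of slim_peg_seat above 0.145 m and angle between the z axis of bottle and the z axis of slim_peg, either way round below 0.1 rad and linear speed of bottle below 0.05 m/s and distance of wide_jar from where it was at the start of the episode below 0.015 m and distance of each of capped_jar, carton from where it was at the start of the episode below 0.03 m); the robot touches nothing.
It fails at once if the wide jar is pushed or lifted off its place on the stout peg (over 15 mm) (distance of wide_jar from where it was at the start of the episode above 0.015 m).
It fails at once if the capped jar is moved over 30 mm or tipped (distance of capped_jar from where it was at the start of the episode above 0.03 m or angle between capped_jar's own z axis and vertical above 0.4 rad).
It fails at once if the carton is moved over 30 mm or tipped (distance of carton from where it was at the start of the episode above 0.03 m or angle between carton's own z axis and vertical above 0.4 rad).
It also fails if it takes over 64 s, if anything falls off the work surface, if the arm or the gripper's body presses on something with over 40 N, if the wrist force passes 120 N, or if a joint passes its speed limit or range.

## Working session

There is one attempt and no reset: what is moved stays moved. The work goes in short steps, Python scripts to look and compute and a tool call to move; the robot and the scene stay as the last step left them, time stands still between calls to the robot, and variables do not carry over. Pictures are saved under pics/ and viewed, about 8 in all and at most 12, crops included, and the job is handed in when it is done.

Besides the shell and the picture viewer there is one more tool, called after "Request:" by a JSON object that holds its "fn" and its "kwargs". jog_arm: Moves the arm, as the interface text tells. Its arguments: {"type":"object","properties":{"deltas":{"type":"array","items":{"type":"object","properties":{"linear":{"type":"array","items":{"type":"number"}},"turn":{"type":"array","items":{"type":"number"}},"fingers":{"type":"number"}}}}},"required":["deltas"]}

```bash
mkdir -p pics; python3 - <<'E'
from workcell import arm, imaging
import cv2
s=arm.state();print(s)
for n in("top","side"):
    print(n,imaging.camera_model(n)); cv2.imwrite(f"pics/{n}0.png",imaging.snapshot(n))
E
```

```text
{'time': 0.0, 'qpos': array([-1.30570483e+00,  3.08990102e-01,  1.63518189e+00, -3.63845008e-05,
        1.19969021e+00, -6.96640024e-02]), 'qvel': array([ 2.81324877e-04, -4.99543090e-04,  1.61635777e-03, -1.11721024e-03,
        4.28011212e-05, -1.89920508e-05]), 'joint_torque': array([-1.80073446e-03, -4.15259457e+01, -2.76667893e+01, -1.90594055e-04,
        1.02537673e-02, -1.99707983e-08]), 'ee_pos': array([ 205.10767733, -589.52350218,  230.05857149]), 'orientation': array([ 9.86023279e-01,  1.66603737e-01, -1.27572081e-04, -1.12770683e-03]), 'ft_force': array([-0.01633321,  0.34141701,  0.27901777]), 'torque': array([-0.01775197, -0.01988861, -0.06358833]), 'grip_width': 85.3529109657469}
top {'fov_y': 46.1354484155659, 'cx': 332.40236849995387, 'cy': 242.5584136131269, 'distortion': array([-0.00977108,  0.        ,  0.        ,  0.        ,  0.        ]), 'origin': array([ 387.45059474,  -26.98826729, 1206.26680417]), 'attitude': array([-0.69716359,  0.71324176, -0.04758552,  0.05463275])}
side {'fov_y': 46.515242165546056, 'cx': 316.0418404948108, 'cy': 241.32247912337513, 'distortion': array([-0.17875299,  0.        ,  0.        ,  0.        ,  0.        ]), 'origin': array([  11.49430266,  787.62988204, 1009.50805595]), 'attitude': array([-0.27926235,  0.87213704, -0.38560183,  0.11269759])}
```

View pics/top0.png

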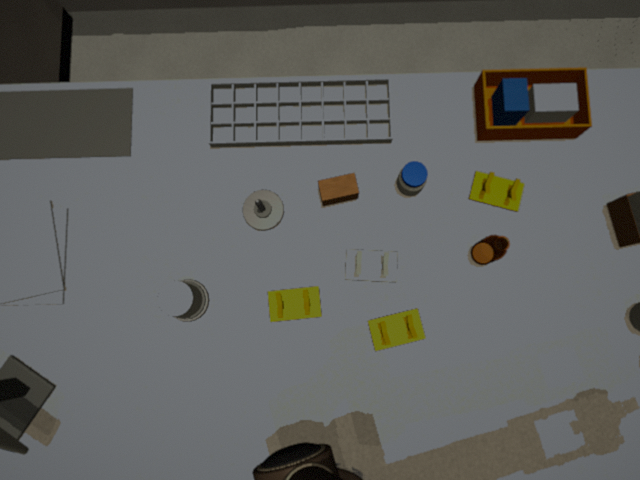

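View pics/side0.png

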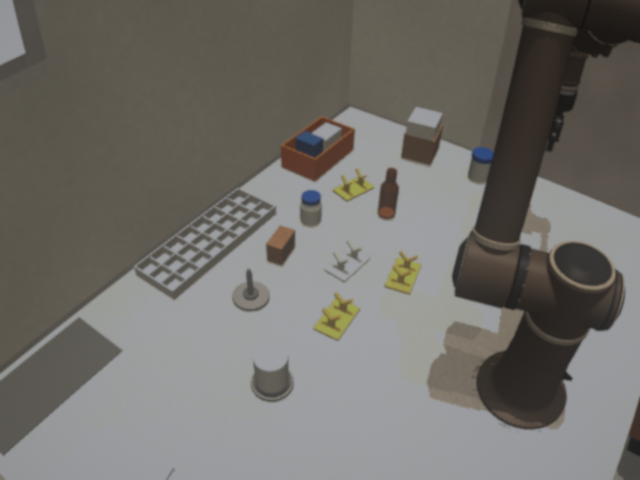

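The top view shows the bottle at about (487,250), the white cradle at (371,266), the slim peg at (263,209) and the jar at (187,300). The capped jar is at (413,176) and the carton at (338,188). Things that could be confused:
- **Cradle:** yellow ones at (497,190), (295,303) and (397,328). The white one at (371,266) is the one meant.
- **Bottle:** the brown box at (625,218) and the second blue-capped jar at the right edge of the side view. The amber bottle at (487,250) is the one meant.
- **Slim peg:** the stout peg under the jar at (187,300). The bare peg at (263,209) is the one meant.

Next is a close crop of each choice.

```bash
python3 - <<'E'
import cv2,numpy as np
t=cv2.imread("pics/top0.png");s=cv2.imread("pics/side0.png")
def c(im,x,y,w=66,h=50): return cv2.resize(im[y-h//2:y+h//2,x-w//2:x+w//2],(396,300),interpolation=cv2.INTER_CUBIC)
cv2.imwrite("pics/crops.png",np.vstack([np.hstack([c(t,490,250),c(t,371,266)]),np.hstack([c(t,263,209),c(s,388,193)])]))
E
```

```text
(no output)
```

View pics/crops.png

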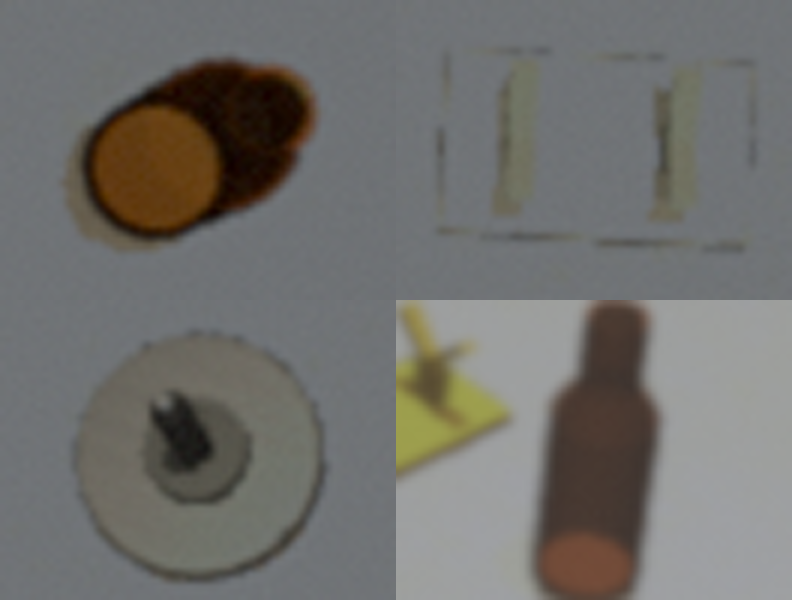

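```bash
cat >h.py <<'E'
import numpy as np,cv2
from scipy.spatial.transform import Rotation as R
from workcell import arm,imaging
def K(m,H=480):
    f=H/2/np.tan(np.radians(m["fov_y"]/2));return np.array([[f,0,m["cx"]],[0,f,m["cy"]],[0,0,1]])
def ray(m,px):
    u=cv2.undistortPoints(np.array([[px]],float),K(m),m["distortion"])[0,0]
    return R.from_quat(m["attitude"]).apply([u[0],u[1],1])
def at(m,px,z):
    d=ray(m,px);return m["origin"]+d*(z-m["origin"][2])/d[2]
def proj(m,P):
    r=R.from_quat(m["attitude"]).inv();P=np.atleast_2d(np.array(P,float))
    return cv2.projectPoints(P,r.as_rotvec(),-r.apply(m["origin"]),K(m),m["distortion"])[0][:,0]
E
python3 - <<'E'
from h import *
np.set_printoptions(precision=1,suppress=True)
t=imaging.camera_model("top");s=imaging.camera_model("side")
for n,p,z in [("bottle base",(482.8,253.2),3),("mouth",(502.8,243),150),("cradle",(371.2,265.5),8),("cr L",(346,264.3),8),("cr R",(396.6,266.8),8),
 ("peg disc",(263.3,209.8),12),("collar",(262.8,209),20),("tip",(257.5,200.3),100),("jar",(183,299),100),("carton",(338,188),60),("capjar",(413,173),85)]: print(n,at(t,p,z))
for n,p,z in [("bottle base",(386.8,212.2),3),("mouth",(391.5,173),150),("tip",(249,270),100),("disc",(251,295),12),("cradle",(348,264),8),("carton",(281,240),60)]: print("side",n,at(s,p,z))
w=imaging.camera_model("wrist");st=arm.state()
r=R.from_quat(st["orientation"]);print(r.as_matrix());print("wrist cam in tool",r.inv().apply(w["origin"]-st["ee_pos"]),(r.inv()*R.from_quat(w["attitude"])).as_matrix(),w["fov_y"])
E
```

```text
bottle base [ 532.2 -339.2    3. ]
mouth [ 533.  -339.9  150. ]
cradle [510.7 -98.7   8. ]
cr L [514.6 -45.    8. ]
cr R [ 506.7 -152.7    8. ]
peg disc [636.7 130.9  12. ]
collar [636.8 130.9  20. ]
tip [638.1 130.9 100. ]
jar [443.8 277.9 100. ]
carton [669.2 -31.6  60. ]
capjar [ 690.7 -185.5   85. ]
side bottle base [ 531.6 -337.3    3. ]
side mouth [ 526.4 -323.3  150. ]
side tip [632.6 138.  100. ]
side disc [635.  136.6  12. ]
side cradle [506.2 -92.3   8. ]
side carton [663.  -19.1  60. ]
[[ 0.9  0.3 -0. ]
 [ 0.3 -0.9  0. ]
 [ 0.  -0.  -1. ]]
wrist cam in tool [  71.3   -0.5 -142.7] [[-0.  -1.  -0.3]
 [ 1.   0.  -0. ]
 [ 0.  -0.3  1. ]] 63.93545073468583
```

```bash
cat >>h.py <<'E'
def frame(tilt,yaw):
    "tilt>0 leans tool z toward v (=azimuth yaw+90); tool y at azimuth yaw; deg"
    a,p=np.radians(yaw),np.radians(tilt);u=np.array([np.cos(a),np.sin(a),0]);v=np.array([-u[1],u[0],0]);k=np.array([0,0,1.])
    z=np.sin(p)*v-np.cos(p)*k;return np.column_stack([np.cross(u,z),u,z])
def plan(G,tilt,yaw,back=0,gp=22,start=None):
    "pose with grasp point G; prints delta from the start pose (pos,matrix)"
    s=arm.state();p0,R0=start or (s["ee_pos"],R.from_quat(s["orientation"]).as_matrix())
    F=frame(tilt,yaw);P=np.array(G,float)+(gp-back)*F[:,2]
    print("TCP",P.round(1),"linear",(R0.T@(P-p0)/1e3).round(4),"turn",np.degrees(R.from_matrix(R0.T@F).as_rotvec()).round(2))
    return P,F
E
python3 - <<'E'
from h import *
a=plan((430,-200,300),-60,-4.2)
b=plan((532.5,-339.5,65),-60,-4.2,110,start=a)
c=plan((532.5,-339.5,65),-60,-4.2,0,start=b)
E
```

```text
TCP [ 428.6 -219.   289. ] linear [ 0.3328 -0.2767 -0.0582] turn [-34.82 -52.92 -60.1 ]
TCP [ 538.1 -263.5  109. ] linear [0.1377 0.1124 0.1215] turn [0. 0. 0.]
TCP [ 531.1 -358.5   54. ] linear [-0.    0.    0.11] turn [0. 0. 0.]
```

Request:
{"fn": "jog_arm", "kwargs": {"deltas": [{"linear": [0.03,-0.025,-0.03],"turn": [-2.9,-4.4,-5],"fingers": 0.085},{"linear": [0.06,-0.05,-0.05],"turn": [-5.8,-8.8,-10],"fingers": 0.085},{"linear": [0.09,-0.075,-0.06],"turn": [-8.7,-13.2,-15],"fingers": 0.085},{"linear": [0.12,-0.1,-0.06],"turn": [-11.6,-17.6,-20],"fingers": 0.085},{"linear": [0.15,-0.125,-0.06],"turn": [-14.5,-22,-25],"fingers": 0.085},{"linear": [0.18,-0.15,-0.06],"turn": [-17.4,-26.4,-30],"fingers": 0.085},{"linear": [0.21,-0.175,-0.06],"turn": [-20.3,-30.8,-35],"fingers": 0.085},{"linear": [0.24,-0.2,-0.06],"turn": [-23.2,-35.2,-40],"fingers": 0.085},{"linear": [0.27,-0.225,-0.06],"turn": [-26.1,-39.6,-45],"fingers": 0.085},{"linear": [0.3,-0.25,-0.06],"turn": [-29,-44,-50],"fingers": 0.085},{"linear": [0.333,-0.277,-0.058],"turn": [-32,-48.5,-55],"fingers": 0.085},{"linear": [0.333,-0.277,-0.058],"turn": [-34.8,-52.9,-60.1],"fingers": 0.085}]}}

```text
time: 1.1
ee_pos: [434.1, -214.0, 289.1]
orientation: [0.639, 0.589, -0.359, 0.34]
ft_force: [0.6, -0.2, -0.8]
grip_width: 84.8
```

```bash
python3 - <<'E'
from h import *
s=arm.state();print(s["time"],s["qpos"].round(2),s["ee_pos"].round(1))
b=plan((532.5,-339.5,65),-60,-4.2,110)
E
```

```text
1.1 [ 0.03  0.11  2.1  -1.08  1.34  0.62] [ 434.1 -214.   289.1]
TCP [ 538.1 -263.5  109. ] linear [0.1348 0.1053 0.1283] turn [ 0.22 -0.69 -0.66]
```

Request:
{"fn": "jog_arm", "kwargs": {"deltas": [{"linear": [0.022,0.018,0.022],"turn": [0.2,-0.7,-0.7],"fingers": 0.085},{"linear": [0.045,0.035,0.043],"turn": [0.2,-0.7,-0.7],"fingers": 0.085},{"linear": [0.067,0.053,0.064],"turn": [0.2,-0.7,-0.7],"fingers": 0.085},{"linear": [0.09,0.07,0.086],"turn": [0.2,-0.7,-0.7],"fingers": 0.085},{"linear": [0.112,0.088,0.107],"turn": [0.2,-0.7,-0.7],"fingers": 0.085},{"linear": [0.135,0.105,0.128],"turn": [0.2,-0.7,-0.7],"fingers": 0.085},{"linear": [0.135,0.105,0.128],"turn": [0.2,-0.7,-0.7],"fingers": 0.085},{"linear": [0.135,0.105,0.128],"turn": [0.2,-0.7,-0.7],"fingers": 0.085}]}}

```text
time: 1.77
ee_pos: [532.8, -262.6, 109.4]
orientation: [0.642, 0.586, -0.372, 0.327]
ft_force: [-1.0, 0.3, 0.1]
grip_width: 85.0
```

```bash
python3 - <<'E'
from h import *
s=arm.state();print(s["time"],s["qpos"].round(2),s["ee_pos"].round(1))
b=plan((532.5,-339.5,65),-60,-4.2)
w=imaging.camera_model("wrist");im=imaging.snapshot("wrist");cv2.imwrite("pics/w1.png",im)
print(proj(w,[(532.5,-339.5,0),(532.5,-339.5,65),(532.5,-339.5,150)]).round(0))
E
```

```text
1.7667 [-0.06  0.6   1.89 -1.19  1.18  0.84] [ 532.8 -262.6  109.4]
TCP [ 531.1 -358.5   54. ] linear [-0.0011  0.0088  0.1105] turn [-1.78 -0.65 -0.02]
[[332. 152.]
 [332. 246.]
 [330. 387.]]
```

View pics/w1.png

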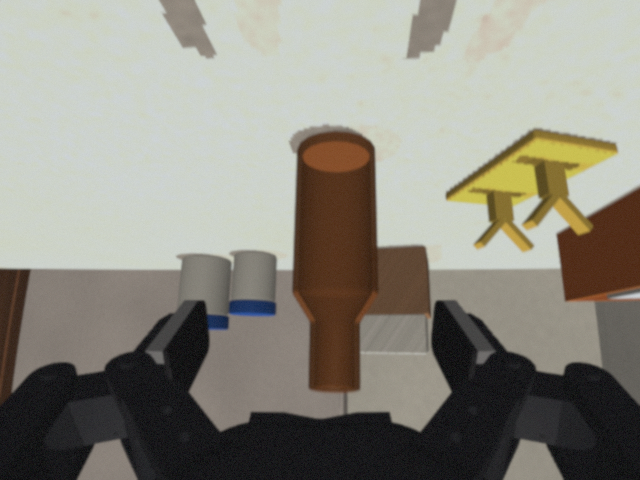

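The wrist view shows the bottle upright at u≈335 against a predicted 332, between the open fingers and clear of everything else. I'll correct sideways, go forward and close.

Request:
{"fn": "jog_arm", "kwargs": {"deltas": [{"linear": [0,0.009,0.005],"turn": [-1,0,0],"fingers": 0.085},{"linear": [0,0.01,0.025],"turn": [-1.8,-0.6,0],"fingers": 0.085},{"linear": [-0.001,0.01,0.045],"turn": [-1.8,-0.6,0],"fingers": 0.085},{"linear": [-0.001,0.01,0.065],"turn": [-1.8,-0.6,0],"fingers": 0.085},{"linear": [-0.001,0.01,0.085],"turn": [-1.8,-0.6,0],"fingers": 0.085},{"linear": [-0.001,0.01,0.1],"turn": [-1.8,-0.6,0],"fingers": 0.085},{"linear": [-0.001,0.01,0.11],"turn": [-1.8,-0.6,0],"fingers": 0.085},{"linear": [-0.001,0.01,0.11],"turn": [-1.8,-0.6,0],"fingers": 0.085},{"linear": [-0.001,0.01,0.11],"turn": [-1.8,-0.6,0],"fingers": 0.085}]}}

```text
time: 2.57
ee_pos: [557.9, -322.5, 79.4]
orientation: [0.658, 0.585, -0.366, 0.301]
ft_force: [-0.8, 0.4, -0.1]
grip_width: 85.0
```

```bash
python3 - <<'E'
from h import *
s=arm.state();print(s["time"],s["qpos"].round(2),s["ee_pos"].round(1))
b=plan((533,-339.5,65),-60,-4.2)
E
```

```text
2.5667 [-0.17  0.68  1.79 -1.19  1.11  0.77] [ 557.9 -322.5   79.4]
TCP [ 531.6 -358.5   54. ] linear [ 0.0001 -0.0204  0.047 ] turn [-3.95 -3.53 -0.29]
```

```bash
cat >k.py <<'E'
from h import *
from scipy.optimize import least_squares
lo=np.array([-3.06,-.79,.05,-1.19,.05,-2.94]);hi=np.array([3.06,1.96,2.63,4.34,2.64,2.94])
def fk(q,p,s4=1):
    A=R.from_euler('z',q[0]);U=A*R.from_euler('y',q[1]);E=U*R.from_euler('y',q[2]);W=E*R.from_euler('z',s4*q[3])*R.from_euler('y',q[4])
    T=W*R.from_euler('z',q[5]+np.pi/2)
    d1,a1,a2,b,a3,d4,d6=p
    return np.array([0,0,d1])+A.apply([a1,b,0])+U.apply([0,0,a2])+E.apply([a3,0,d4])+W.apply([0,0,d6]),T
D=[([-1.3057,.30899,1.63518,0,1.19969,-.06966],[205.1,-589.5,230.06],[.98602,.1666,0,-.0011]),
([.03,.11,2.10,-1.08,1.34,.62],[434.1,-214,289.1],[.639,.589,-.359,.34]),
([-.06,.6,1.89,-1.19,1.18,.84],[532.8,-262.6,109.4],[.642,.586,-.372,.327]),
([-.17,.68,1.79,-1.19,1.11,.77],[557.9,-322.5,79.4],[.658,.585,-.366,.301])]
E
python3 - <<'E'
from k import *
s=arm.state();D[-1]=(s["qpos"],s["ee_pos"],s["orientation"])
for s4 in(1,-1): print(s4,[round(np.degrees((fk(q,[0]*7,s4)[1].inv()*R.from_quat(o)).magnitude()),2) for q,_,o in D])
f=lambda p:np.concatenate([np.concatenate([fk(q,p)[0]-x for q,x,_ in D]),0.01*(p-np.array([300,0,400,44,0,400,250]))])
r=least_squares(f,[300,0,400,44,0,400,250]);print(r.x.round(1),f(r.x)[:12].round(1))
E
```

```text
1 [np.float64(0.01), np.float64(0.53), np.float64(0.15), np.float64(0.0)]
-1 [np.float64(0.01), np.float64(123.62), np.float64(136.44), np.float64(136.77)]
[318.1   1.5 474.6  43.5  33.5 526.1 317.1] [ 0.1 -0.1  0.  -0.2 -1.8 -0.   1.   1.5 -0.3 -0.8  0.4  0.4]
```

```bash
cat >>k.py <<'E'
PP=[318.1,1.5,474.6,43.5,33.5,526.1,317.1]
def ik(P,F,q0s=None):
    best=None
    for q0 in (q0s if q0s is not None else [[-.3,.5,1.8,-.8,1.2,.5],[-.3,.5,1.8,.8,1.2,-.5],[0,.5,1.8,1.6,1.2,0],[0,.5,1.8,2.5,1.2,1.5],[0,.5,1.8,2.5,1.2,-1.5]]):
        def g(q):
            x,T=fk(q,PP);return np.concatenate([(x-P)/100,(T.inv()*R.from_matrix(F)).as_rotvec()])
        m=.06;r=least_squares(g,np.clip(q0,lo+m+.01,hi-m-.01),bounds=(lo+m,hi-m))
        if best is None or r.cost<best[0]-1e-9: best=(r.cost,r.x)
    return best
def pose(G,tilt,yaw,back=0,gp=22):
    F=frame(tilt,yaw);return np.array(G,float)+(gp-back)*F[:,2],F
E
python3 - <<'E'
from k import *
C=np.array([510.7,-98.7,70])
def show(n,G,t,y,b=0):
    c,q=ik(*pose(G,t,y,b)); print(n,t,y,"OK " if c<1e-6 else "BAD %.4f"%c,q.round(2))
for t,y in [(-60,-4.2),(-60,20),(-60,40),(-60,60),(-50,-4.2),(-45,15),(60,-4),(60,30),(45,-4.2)]:
    show("pre",(533,-339.5,65),t,y,110);show("pick",(533,-339.5,65),t,y)
for t in (30,40,-30,-40,45,-45): show("cradle",C,t,-4.2)
for t in (60,50,45):
    for y in (-4.2,-20,-40): show("peg",(637,131,140),t,y);show("peghi",(637,131,260),t,y)
for t in (-60,-45):
    for y in (-4.2,20): show("peg",(637,131,140),t,y)
E
```

```text
pre -60 -4.2 BAD 0.0036 [-0.07  0.6   1.86 -1.13  1.18  0.78]
pick -60 -4.2 BAD 0.0203 [-0.26  0.7   1.78 -1.13  1.07  0.69]
pre -60 20 BAD 0.0089 [-0.17  0.42  2.32  4.28  0.88  1.23]
pick -60 20 BAD 0.0001 [-0.32  0.61  2.13  4.28  0.83  1.15]
pre -60 40 OK  [-0.36  0.32  2.45  3.82  0.73  1.3 ]
pick -60 40 OK  [-0.48  0.56  2.25  3.65  0.75  1.39]
pre -60 60 OK  [-0.78  0.28  2.52  2.81  0.72  1.7 ]
pick -60 60 OK  [-0.71  0.54  2.29  2.9   0.75  1.65]
pre -50 -4.2 OK  [-0.13  0.49  1.91 -1.09  1.04  0.68]
pick -50 -4.2 BAD 0.0032 [-0.3   0.63  1.85 -1.13  0.92  0.64]
pre -45 15 BAD 0.0016 [-0.24  0.3   2.1  -1.13  0.72  0.38]
pick -45 15 BAD 0.0109 [-0.39  0.5   1.97 -1.13  0.61  0.31]
pre 60 -4 OK  [-0.99  1.05  1.03  0.6   1.93 -0.97]
pick 60 -4 OK  [-0.91  1.    1.26  0.63  1.75 -1.02]
pre 60 30 OK  [-0.78  1.3   0.55  0.31  2.3  -1.23]
pick 60 30 OK  [-0.75  1.14  0.97  0.28  2.04 -1.29]
pre 45 -4.2 OK  [-0.94  0.85  1.21  0.48  1.71 -0.96]
pick 45 -4.2 OK  [-0.87  0.86  1.38  0.52  1.53 -0.99]
cradle 30 -4.2 OK  [-0.54  0.49  1.91  0.54  1.06 -0.81]
cradle 40 -4.2 OK  [-0.6 
[... 756 characters left out ...]
i 50 -20 OK  [-0.22  0.31  1.85  1.01  1.12 -0.41]
peg 50 -40 OK  [-0.17  0.39  2.06  1.4   0.74 -0.61]
peghi 50 -40 OK  [-0.17  0.18  2.02  1.15  0.81 -0.26]
peg 45 -4.2 OK  [-0.19  0.56  1.74  0.87  1.16 -0.62]
peghi 45 -4.2 OK  [-0.19  0.39  1.69  0.82  1.29 -0.45]
peg 45 -20 OK  [-0.19  0.47  1.88  1.02  0.96 -0.53]
peghi 45 -20 OK  [-0.19  0.29  1.83  0.91  1.09 -0.32]
peg 45 -40 OK  [-0.14  0.37  2.03  1.25  0.69 -0.45]
peghi 45 -40 OK  [-0.14  0.17  1.99  1.    0.8  -0.11]
peg -60 -4.2 OK  [ 0.47  0.85  1.36 -0.83  1.63  0.82]
peg -60 20 OK  [ 0.53  0.71  1.64 -1.07  1.33  0.76]
peg -45 -4.2 OK  [ 0.42  0.73  1.44 -0.68  1.45  0.75]
peg -45 20 OK  [ 0.46  0.6   1.67 -0.87  1.17  0.59]
```

```bash
python3 - <<'E'
from k import *
t=imaging.camera_model("top")
for z in (0,120): print("box",z,at(t,(605,205),z).round(),at(t,(613,246),z).round())
B=(533,-339.5,65)
for tl in (60,50):
  for y in (-25,-12):
    for b in (110,0):
        c,q=ik(*pose(B,tl,y,b));print(tl,y,b,c<1e-6,q.round(2))
s=arm.state();q0=s["qpos"]
c,q=ik(*pose((480,-300,330),0,-15));print("via",c<1e-6,q.round(2))
a=plan((480,-300,330),0,-15)
plan((420,-520,240),40,-20,0,start=a)
E
```

```text
box 0 [ 632. -612.    0.] [ 542. -621.    0.]
box 120 [ 608. -554.  120.] [ 526. -562.  120.]
60 -25 110 True [-1.1   0.88  1.36  0.76  1.68 -0.9 ]
60 -25 0 True [-0.99  0.89  1.49  0.83  1.53 -0.94]
60 -12 110 True [-1.03  0.99  1.15  0.66  1.84 -0.93]
60 -12 0 True [-0.94  0.96  1.34  0.7   1.67 -0.98]
50 -25 110 True [-1.06  0.77  1.43  0.67  1.56 -0.85]
50 -25 0 True [-0.96  0.81  1.54  0.74  1.39 -0.89]
50 -12 110 True [-1.    0.86  1.25  0.58  1.7  -0.92]
50 -12 0 True [-0.92  0.87  1.41  0.62  1.53 -0.96]
via True [-0.64  0.13  1.69 -0.    1.32 -0.37]
TCP [ 480. -300.  308.] linear [-0.1819 -0.0875 -0.1346] turn [ 1.92 56.55  7.59]
TCP [ 424.8 -506.7  223.1] linear [-2.139e-01  2.000e-04  8.490e-02] turn [-1.75 39.97  4.8 ]
```

Request:
{"fn": "jog_arm", "kwargs": {"deltas": [{"linear": [0,0,-0.03],"turn": [0,0,0],"fingers": 0.085},{"linear": [0,0,-0.06],"turn": [0,0,0],"fingers": 0.085},{"linear": [-0.02,-0.01,-0.09],"turn": [0,4,0],"fingers": 0.085},{"linear": [-0.04,-0.02,-0.11],"turn": [0,10,1],"fingers": 0.085},{"linear": [-0.065,-0.03,-0.125],"turn": [0,16,2],"fingers": 0.085},{"linear": [-0.09,-0.04,-0.13],"turn": [1,23,3],"fingers": 0.085},{"linear": [-0.115,-0.055,-0.134],"turn": [1,30,4],"fingers": 0.085},{"linear": [-0.14,-0.07,-0.134],"turn": [1.5,37,5],"fingers": 0.085},{"linear": [-0.16,-0.08,-0.134],"turn": [1.9,44,6],"fingers": 0.085},{"linear": [-0.182,-0.088,-0.134],"turn": [1.9,51,7],"fingers": 0.085},{"linear": [-0.182,-0.088,-0.134],"turn": [1.9,56.5,7.6],"fingers": 0.085},{"linear": [-0.182,-0.088,-0.134],"turn": [1.9,56.5,7.6],"fingers": 0.085}]}}

```text
time: 3.57
ee_pos: [478.8, -304.0, 311.0]
orientation: [0.795, 0.607, 0.001, 0.003]
ft_force: [-0.0, 0.2, 0.6]
grip_width: 85.0
```

```bash
python3 - <<'E'
from h import *
s=arm.state();print(s["time"],s["qpos"].round(2),s["ee_pos"].round(1))
a=plan((420,-500,240),60,-25)
b=plan((533,-339.5,65),60,-25,110,start=a)
E
```

```text
3.5667 [-0.64  0.13  1.69  0.    1.32 -0.38] [ 478.8 -304.   311. ]
TCP [ 428.1 -482.7  229. ] linear [-0.1857 -0.0023  0.0823] turn [-4.79 59.92  8.98]
TCP [ 500.8 -408.6  109. ] linear [-0.0549  0.0346  0.1448] turn [0. 0. 0.]
```

Request:
{"fn": "jog_arm", "kwargs": {"deltas": [{"linear": [-0.03,0,0],"turn": [0,4,1],"fingers": 0.085},{"linear": [-0.06,0,0],"turn": [-1,10,2],"fingers": 0.085},{"linear": [-0.09,0,0.01],"turn": [-1.5,16,3],"fingers": 0.085},{"linear": [-0.12,0,0.025],"turn": [-2,23,4],"fingers": 0.085},{"linear": [-0.15,-0.001,0.04],"turn": [-3,30,5],"fingers": 0.085},{"linear": [-0.175,-0.002,0.06],"turn": [-3.5,37,6],"fingers": 0.085},{"linear": [-0.186,-0.002,0.08],"turn": [-4,44,7],"fingers": 0.085},{"linear": [-0.186,-0.002,0.082],"turn": [-4.5,51,8],"fingers": 0.085},{"linear": [-0.186,-0.002,0.082],"turn": [-4.8,57,9],"fingers": 0.085},{"linear": [-0.186,-0.002,0.082],"turn": [-4.8,59.9,9],"fingers": 0.085},{"linear": [-0.186,-0.002,0.082],"turn": [-4.8,59.9,9],"fingers": 0.085}]}}

```text
time: 4.48
ee_pos: [428.5, -477.2, 220.4]
orientation: [0.73, 0.463, 0.42, -0.277]
ft_force: [-0.2, 0.8, -1.0]
grip_width: 85.1
```

```bash
python3 - <<'E'
from h import *
s=arm.state();print(s["time"],s["qpos"].round(2),s["ee_pos"].round(1))
plan((533,-339.5,65),60,-25,110)
E
```

```text
4.4833 [-1.22  0.79  1.26  0.7   1.9  -0.84] [ 428.5 -477.2  220.4]
TCP [ 500.8 -408.6  109. ] linear [-0.0505  0.0387  0.1353] turn [-0.7  -0.34 -0.57]
```

Request:
{"fn": "jog_arm", "kwargs": {"deltas": [{"linear": [-0.013,0.01,0.022],"turn": [-0.7,-0.3,-0.6],"fingers": 0.085},{"linear": [-0.026,0.019,0.045],"turn": [-0.7,-0.3,-0.6],"fingers": 0.085},{"linear": [-0.04,0.029,0.07],"turn": [-0.7,-0.3,-0.6],"fingers": 0.085},{"linear": [-0.051,0.039,0.095],"turn": [-0.7,-0.3,-0.6],"fingers": 0.085},{"linear": [-0.051,0.039,0.12],"turn": [-0.7,-0.3,-0.6],"fingers": 0.085},{"linear": [-0.051,0.039,0.135],"turn": [-0.7,-0.3,-0.6],"fingers": 0.085},{"linear": [-0.051,0.039,0.135],"turn": [-0.7,-0.3,-0.6],"fingers": 0.085},{"linear": [-0.051,0.039,0.135],"turn": [-0.7,-0.3,-0.6],"fingers": 0.085}]}}

```text
time: 5.15
ee_pos: [503.4, -410.6, 115.0]
orientation: [0.73, 0.469, 0.421, -0.264]
ft_force: [0.1, -0.2, -0.1]
grip_width: 85.2
```

```bash
python3 - <<'E'
from h import *
s=arm.state();print(s["time"],s["qpos"].round(2),s["ee_pos"].round(1))
plan((533,-339.5,65),60,-25)
w=imaging.camera_model("wrist");im=imaging.snapshot("wrist");cv2.imwrite("pics/w2.png",im)
print(proj(w,[(532.5,-339.5,0),(532.5,-339.5,65),(532.5,-339.5,150)]).round(0))
E
```

```text
5.15 [-1.1   0.87  1.36  0.76  1.68 -0.9 ] [ 503.4 -410.6  115. ]
TCP [ 541.1 -322.2   54. ] linear [-0.0041 -0.0035  0.1137] turn [0.12 0.36 0.58]
[[314. 307.]
 [313. 251.]
 [313. 133.]]
```

View pics/w2.png

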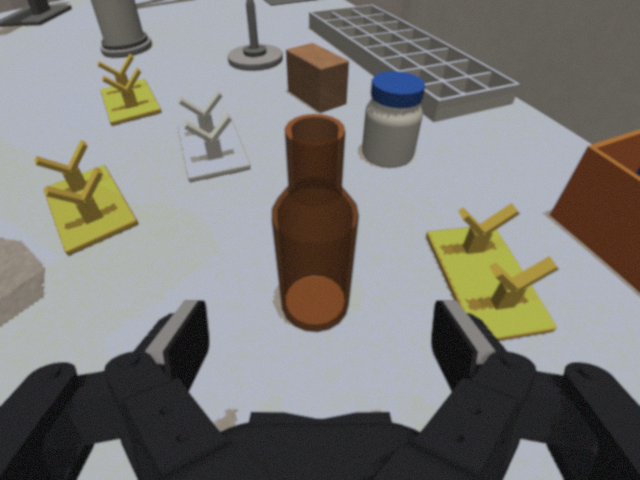

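The bottle is centred at u≈315 against a predicted 313, with a free approach. I'll go forward and grip.

Request:
{"fn": "jog_arm", "kwargs": {"deltas": [{"linear": [-0.004,-0.0035,0.02],"turn": [0,0.3,0.6],"fingers": 0.085},{"linear": [-0.004,-0.0035,0.045],"turn": [0,0.3,0.6],"fingers": 0.085},{"linear": [-0.004,-0.0035,0.07],"turn": [0,0.3,0.6],"fingers": 0.085},{"linear": [-0.004,-0.0035,0.09],"turn": [0,0.3,0.6],"fingers": 0.085},{"linear": [-0.004,-0.0035,0.105],"turn": [0,0.3,0.6],"fingers": 0.085},{"linear": [-0.004,-0.0035,0.114],"turn": [0,0.3,0.6],"fingers": 0.085},{"linear": [-0.004,-0.0035,0.114],"turn": [0,0.3,0.6],"fingers": 0.085},{"linear": [-0.004,-0.0035,0.114],"turn": [0,0.3,0.6],"fingers": 0.085}]}}

```text
time: 5.87
ee_pos: [541.1, -324.5, 54.1]
orientation: [0.731, 0.464, 0.423, -0.266]
ft_force: [-0.1, 0.4, 0.6]
grip_width: 85.3
```

Request:
{"fn": "jog_arm", "kwargs": {"deltas": [{"linear": [0,0,0],"turn": [0,0,0],"fingers": 0.06},{"linear": [0,0,0],"turn": [0,0,0],"fingers": 0.055},{"linear": [0,0,0],"turn": [0,0,0],"fingers": 0.045},{"linear": [0,0,0],"turn": [0,0,0],"fingers": 0.03},{"linear": [0,0,0],"turn": [0,0,0],"fingers": 0.03},{"linear": [0,0,0],"turn": [0,0,0],"fingers": 0.03},{"linear": [0,0,0],"turn": [0,0,0],"fingers": 0.03}]}}

```text
time: 6.45
ee_pos: [541.0, -324.5, 54.3]
orientation: [0.731, 0.464, 0.423, -0.266]
ft_force: [-2.3, -2.9, 4.8]
grip_width: 49.5
```

```bash
python3 - <<'E'
from h import *
s=arm.state();print(s["time"],s["qpos"].round(2),s["ee_pos"].round(1),s["grip_width"],s["ft_force"].round(1))
R0=R.from_quat(s["orientation"]).as_matrix();print("base in tool",(R0.T@(np.array([533,-339.5,0])-s["ee_pos"])).round(1),"axis",R0[2].round(3))
E
```

```text
6.45 [-1.    0.89  1.49  0.83  1.52 -0.94] [ 541.  -324.5   54.3] 49.46711634628347 [-2.3 -2.9  4.8]
base in tool [-55.5  -1.   12.5] axis [ 0.866  0.003 -0.501]
```

```bash
cat >>h.py <<'E'
def place(M,mt,tilt,yaw,start=None):
    s=arm.state();p0,R0=start or (s["ee_pos"],R.from_quat(s["orientation"]).as_matrix())
    F=frame(tilt,yaw);P=np.array(M,float)-F@np.array(mt,float)
    print("TCP",P.round(1),"linear",(R0.T@(P-p0)/1e3).round(4),"turn",np.degrees(R.from_matrix(R0.T@F).as_rotvec()).round(2))
    return P,F
E
python3 - <<'E'
from k import *
mt=(-7.9,-.8,-15.1)
a=place((525,-320,220),mt,60,-25)
for t,y,M in [(30,-18,(520,-245,230)),(0,-11,(515,-170,230)),(-30,-4.2,(510.7,-98.7,200)),(-30,-4.2,(510.7,-98.7,71))]:
    a=place(M,mt,t,y,start=a);c,q=ik(*a);print(c<1e-6,q.round(2))
E
```

```text
TCP [ 532.9 -304.9  219.3] linear [ 0.15   -0.0152 -0.0703] turn [ 0.35  0.04 -0.02]
TCP [ 525.2 -231.6  220.9] linear [ 0.033 -0.038  0.054] turn [  5.01 -29.96  -5.01]
True [-0.75  0.33  1.71  0.48  1.36 -0.6 ]
TCP [ 517.3 -162.4  214.9] linear [ 0.0519 -0.0289  0.0368] turn [  1.83 -29.96  -6.84]
True [-0.38  0.16  1.85 -0.    1.13 -0.19]
TCP [511.4 -99.5 183. ] linear [ 0.0607 -0.0177  0.0319] turn [ -1.78 -29.96  -6.64]
True [ 0.03  0.23  1.94 -0.59  1.11  0.41]
TCP [511.4 -99.5  54. ] linear [0.0645 0.     0.1117] turn [0. 0. 0.]
True [ 0.03  0.44  1.98 -0.69  0.9   0.59]
```

Request:
{"fn": "jog_arm", "kwargs": {"deltas": [{"linear": [0.009,0,-0.005],"turn": [0,0,0],"fingers": 0.03},{"linear": [0.025,-0.001,-0.013],"turn": [0,0,0],"fingers": 0.03},{"linear": [0.045,-0.003,-0.023],"turn": [0,0,0],"fingers": 0.03},{"linear": [0.065,-0.005,-0.033],"turn": [0,0,0],"fingers": 0.03},{"linear": [0.085,-0.007,-0.043],"turn": [0,0,0],"fingers": 0.03},{"linear": [0.105,-0.01,-0.053],"turn": [0,0,0],"fingers": 0.03},{"linear": [0.125,-0.012,-0.061],"turn": [0,0,0],"fingers": 0.03},{"linear": [0.14,-0.014,-0.067],"turn": [0,0,0],"fingers": 0.03},{"linear": [0.15,-0.015,-0.07],"turn": [0,0,0],"fingers": 0.03},{"linear": [0.15,-0.015,-0.07],"turn": [0,0,0],"fingers": 0.03}]}}

```text
time: 7.28
ee_pos: [533.9, -303.8, 220.5]
orientation: [0.731, 0.465, 0.423, -0.266]
ft_force: [-0.0, -0.1, -1.4]
grip_width: 49.3
```

```bash
python3 - <<'E'
from k import *
s=arm.state();print(s["time"],s["ee_pos"].round(1),s["grip_width"],s["ft_force"].round(1))
mt=(-7.9,-.8,-15.1)
place((520,-245,230),mt,30,-18)
place((515,-170,230),mt,0,-11)
F=frame(60,-25)
w=imaging.camera_model("wrist")
T=R.from_quat(s["orientation"]).as_matrix()
b=np.array([-55.5,-1,12.5]);ax=np.array([.866,.003,-.501])
pts=[s["ee_pos"]+T@(b+k*ax) for k in(0,95,150)];print(np.round(pts),proj(w,pts).round())
cv2.imwrite("pics/w3.png",imaging.snapshot("wrist")[0:480:,:])
E
```

```text
7.2833 [ 533.9 -303.8  220.5] 49.25421164017517 [-0.  -0.1 -1.4]
TCP [ 525.2 -231.6  220.9] linear [ 0.0314 -0.0387  0.053 ] turn [  5.35 -29.83  -5.  ]
TCP [ 517.3 -162.4  214.9] linear [ 0.0561 -0.0754  0.1072] turn [  7.67 -59.53 -12.78]
[[ 526. -319.  166.]
 [ 526. -319.  261.]
 [ 526. -319.  316.]] [[317. 401.]
 [317. 282.]
 [316. 111.]]
```

View pics/w3.png

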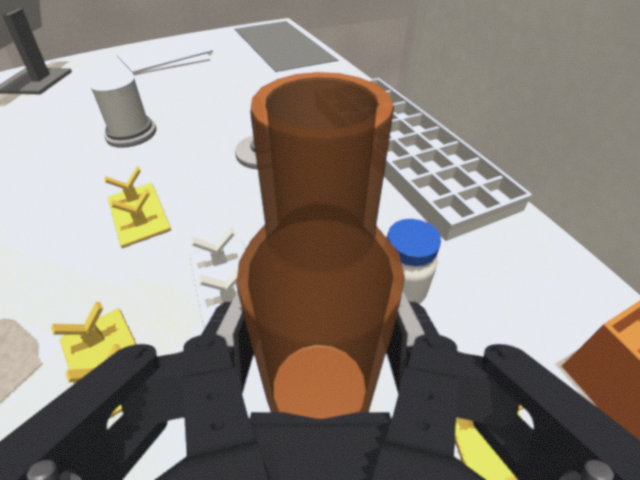

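The bottle is held: mouth at (322,107) against a predicted (316,111), base at (319,385). I'll carry it over and turn it.

Request:
{"fn": "jog_arm", "kwargs": {"deltas": [{"linear": [0.005,-0.006,0.009],"turn": [0.9,-5,-0.8],"fingers": 0.03},{"linear": [0.01,-0.013,0.018],"turn": [1.8,-10,-1.7],"fingers": 0.03},{"linear": [0.016,-0.019,0.027],"turn": [2.7,-15,-2.5],"fingers": 0.03},{"linear": [0.021,-0.026,0.035],"turn": [3.6,-20,-3.3],"fingers": 0.03},{"linear": [0.026,-0.032,0.044],"turn": [4.5,-25,-4.2],"fingers": 0.03},{"linear": [0.031,-0.039,0.053],"turn": [5.3,-30,-5],"fingers": 0.03},{"linear": [0.036,-0.045,0.062],"turn": [5.8,-35,-6.3],"fingers": 0.03},{"linear": [0.04,-0.052,0.072],"turn": [6.2,-40,-7.6],"fingers": 0.03},{"linear": [0.044,-0.058,0.08],"turn": [6.6,-45,-9],"fingers": 0.03},{"linear": [0.048,-0.064,0.09],"turn": [7,-50,-10.3],"fingers": 0.03},{"linear": [0.052,-0.07,0.099],"turn": [7.4,-55,-11.6],"fingers": 0.03},{"linear": [0.056,-0.075,0.107],"turn": [7.7,-59.5,-12.8],"fingers": 0.03}]}}

```text
time: 8.33
ee_pos: [516.1, -161.6, 211.7]
orientation: [0.771, 0.637, -0.002, -0.002]
ft_force: [-0.2, 0.1, -1.5]
grip_width: 49.8
```

```bash
python3 - <<'E'
from k import *
s=arm.state();print(s["time"],s["ee_pos"].round(1),s["grip_width"],s["ft_force"].round(1),s["qpos"].round(2))
mt=(-7.9,-.8,-15.1)
a=place((510.7,-98.7,130),mt,-30,-4.2)
E
```

```text
8.3333 [ 516.1 -161.6  211.7] 49.84403538979295 [-0.2  0.1 -1.5] [-0.38  0.17  1.85 -0.    1.13 -0.19]
TCP [511.4 -99.5 113. ] linear [ 0.0601 -0.0158  0.0988] turn [ -2.05 -29.97  -6.5 ]
```

Request:
{"fn": "jog_arm", "kwargs": {"deltas": [{"linear": [0.008,-0.002,0.005],"turn": [-0.3,-4,-0.9],"fingers": 0.03},{"linear": [0.017,-0.005,0.012],"turn": [-0.6,-8,-1.8],"fingers": 0.03},{"linear": [0.026,-0.007,0.022],"turn": [-0.9,-12,-2.7],"fingers": 0.03},{"linear": [0.035,-0.009,0.034],"turn": [-1.2,-16,-3.6],"fingers": 0.03},{"linear": [0.043,-0.011,0.046],"turn": [-1.4,-20,-4.4],"fingers": 0.03},{"linear": [0.05,-0.013,0.058],"turn": [-1.6,-24,-5.2],"fingers": 0.03},{"linear": [0.056,-0.015,0.07],"turn": [-1.8,-27,-6],"fingers": 0.03},{"linear": [0.06,-0.016,0.082],"turn": [-2,-30,-6.5],"fingers": 0.03},{"linear": [0.06,-0.016,0.092],"turn": [-2,-30,-6.5],"fingers": 0.03},{"linear": [0.06,-0.016,0.099],"turn": [-2,-30,-6.5],"fingers": 0.03},{"linear": [0.06,-0.016,0.099],"turn": [-2,-30,-6.5],"fingers": 0.03}]}}

```text
time: 9.25
ee_pos: [510.6, -100.7, 111.8]
orientation: [0.708, 0.657, -0.19, 0.174]
ft_force: [0.0, -1.1, -1.4]
grip_width: 49.6
```

```bash
python3 - <<'E'
from k import *
s=arm.state();print(s["time"],s["ee_pos"].round(1),s["grip_width"],s["ft_force"].round(1),s["qpos"].round(2))
mt=(-7.9,-.8,-15.1)
a=place((510.7,-98.7,71),mt,-30,-4.2)
T=R.from_quat(s["orientation"]).as_matrix();t=imaging.camera_model("top")
b=np.array([-55.5,-1,12.5]);ax=np.array([.866,.003,-.501])
pts=[s["ee_pos"]+T@(b+k*ax) for k in(0,55,150)];print(np.round(pts),proj(t,pts).round())
im=imaging.snapshot("top")[215:315,310:440];cv2.imwrite("pics/t4.png",cv2.resize(im,(780,600),interpolation=cv2.INTER_CUBIC))
E
```

```text
9.25 [ 510.6 -100.7  111.8] 49.62610761371339 [ 0.  -1.1 -1.4] [ 0.03  0.34  1.97 -0.63  0.99  0.5 ]
TCP [511.4 -99.5  54. ] linear [0.0299 0.0009 0.0496] turn [-0.22 -0.18 -0.01]
[[ 506. -155.  129.]
 [ 510. -100.  129.]
 [ 517.   -5.  129.]] [[404. 261.]
 [375. 259.]
 [326. 257.]]
```

View pics/t4.png

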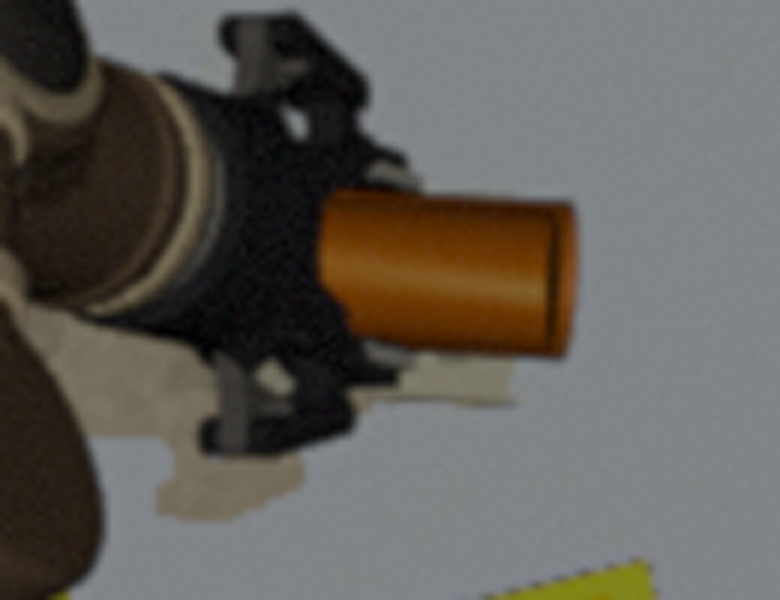

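The base end is at (405,262) against a predicted (404,261), so it is aligned. I'll lower it.

Request:
{"fn": "jog_arm", "kwargs": {"deltas": [{"linear": [0.006,0.001,0.01],"turn": [-0.2,-0.2,0],"fingers": 0.03},{"linear": [0.012,0.001,0.02],"turn": [-0.2,-0.2,0],"fingers": 0.03},{"linear": [0.018,0.001,0.03],"turn": [-0.2,-0.2,0],"fingers": 0.03},{"linear": [0.024,0.001,0.039],"turn": [-0.2,-0.2,0],"fingers": 0.03},{"linear": [0.027,0.001,0.045],"turn": [-0.2,-0.2,0],"fingers": 0.03},{"linear": [0.029,0.001,0.048],"turn": [-0.2,-0.2,0],"fingers": 0.03},{"linear": [0.029,0.001,0.049],"turn": [-0.2,-0.2,0],"fingers": 0.03},{"linear": [0.029,0.001,0.049],"turn": [-0.2,-0.2,0],"fingers": 0.03}]}}

```text
time: 9.97
ee_pos: [512.8, -99.8, 57.2]
orientation: [0.708, 0.657, -0.189, 0.178]
ft_force: [-3.0, 0.4, 0.4]
grip_width: 49.4
```

Request:
{"fn": "jog_arm", "kwargs": {"deltas": [{"linear": [0.0005,-0.0005,0.001],"turn": [0,0,0],"fingers": 0.03},{"linear": [0.0005,-0.0005,0.001],"turn": [0,0,0],"fingers": 0.03},{"linear": [0.0005,-0.0005,0.001],"turn": [0,0,0],"fingers": 0.03}]}}

```text
time: 10.22
ee_pos: [512.8, -99.9, 57.2]
orientation: [0.708, 0.657, -0.189, 0.178]
ft_force: [-4.2, 2.0, 5.4]
grip_width: 49.9
```

Seated on the rests: the vertical force went from −1.4 to +5.4 N. I'll release and retreat along the tool axis.

Request:
{"fn": "jog_arm", "kwargs": {"deltas": [{"linear": [0,0,0],"turn": [0,0,0],"fingers": 0.06},{"linear": [0,0,0],"turn": [0,0,0],"fingers": 0.075},{"linear": [0,0,0],"turn": [0,0,0],"fingers": 0.085},{"linear": [0,0,0],"turn": [0,0,0],"fingers": 0.085},{"linear": [0,0,0],"turn": [0,0,0],"fingers": 0.085},{"linear": [0,0,0],"turn": [0,0,0],"fingers": 0.085}]}}

```text
time: 10.72
ee_pos: [513.3, -100.0, 56.2]
orientation: [0.708, 0.657, -0.188, 0.178]
ft_force: [0.3, 0.0, 0.1]
grip_width: 85.2
```

Request:
{"fn": "jog_arm", "kwargs": {"deltas": [{"linear": [0,0,-0.015],"turn": [0,0,0],"fingers": 0.085},{"linear": [0,0,-0.035],"turn": [0,0,0],"fingers": 0.085},{"linear": [0,0,-0.06],"turn": [0,0,0],"fingers": 0.085},{"linear": [0,0,-0.09],"turn": [0,0,0],"fingers": 0.085},{"linear": [0,0,-0.12],"turn": [0,0,0],"fingers": 0.085},{"linear": [0,0,-0.15],"turn": [0,0,0],"fingers": 0.085},{"linear": [0,0,-0.15],"turn": [0,0,0],"fingers": 0.085},{"linear": [0,0,-0.15],"turn": [0,0,0],"fingers": 0.085}]}}

```text
time: 11.38
ee_pos: [519.7, -24.1, 187.9]
orientation: [0.708, 0.657, -0.186, 0.18]
ft_force: [0.5, -0.4, -0.5]
grip_width: 85.3
```

```bash
python3 - <<'E'
from k import *
s=arm.state();print(s["time"],s["ee_pos"].round(1),s["grip_width"],s["qpos"].round(2))
t=imaging.camera_model("top");sd=imaging.camera_model("side")
c=np.array([510.7,-98.7,70]);v=np.array([.073,.997,0])
print("pred base/mid/mouth top",proj(t,[c-55*v,c,c+95*v]).round(1).tolist(),"side",proj(sd,[c-55*v,c,c+95*v]).round(1).tolist())
a=imaging.snapshot("top")[215:315,310:440];b=imaging.snapshot("side")[210:310,290:420]
cv2.imwrite("pics/t5.png",np.vstack([cv2.resize(x,(390,300),interpolation=cv2.INTER_CUBIC) for x in(a,b)]))
# regrasp plans: 30 mm from base
G=c-27*v
for tl in (30,40,45):
    for bk in (100,0): cc,q=ik(*pose(G,tl,-4.2,bk));print(tl,bk,cc<1e-6,q.round(2))
    for y in (-4.2,):
        for z in (140,250): cc,q=ik(*pose((637,131,z),tl-90,y));print("peg",tl-90,y,z,cc<1e-6,q.round(2))
E
```

```text
11.3833 [519.7 -24.1 187.9] 85.32684469623105 [ 0.17  0.26  1.89 -0.55  1.18  0.51]
pred base/mid/mouth top [[400.1, 263.7], [373.0, 262.3], [326.1, 260.0]] side [[362.3, 232.8], [349.3, 244.0], [325.5, 264.8]]
30 100 True [-0.65  0.4   1.81  0.45  1.27 -0.79]
30 0 True [-0.58  0.51  1.88  0.52  1.08 -0.83]
peg -60 -4.2 140 True [ 0.47  0.85  1.36 -0.83  1.63  0.82]
peg -60 -4.2 250 True [ 0.47  0.71  1.35 -0.85  1.73  0.71]
40 100 True [-0.73  0.51  1.75  0.55  1.39 -0.9 ]
40 0 True [-0.64  0.58  1.84  0.62  1.21 -0.94]
peg -50 -4.2 140 True [ 0.44  0.77  1.41 -0.73  1.51  0.78]
peg -50 -4.2 250 True [ 0.44  0.64  1.38 -0.73  1.63  0.67]
45 100 True [-0.76  0.57  1.72  0.58  1.45 -0.94]
45 0 True [-0.67  0.63  1.81  0.66  1.28 -0.98]
peg -45 -4.2 140 True [ 0.42  0.73  1.44 -0.68  1.45  0.75]
peg -45 -4.2 250 True [ 0.42  0.6   1.4  -0.67  1.58  0.64]
```

View pics/t5.png

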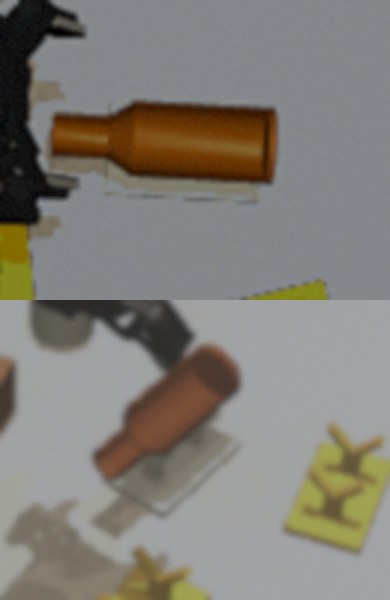

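The top view shows the bottle lying in the white cradle, with its base at (400.7,263.7) and mouth at (327,260). Both agree with a perfectly centred bottle, so I'll regrasp near the base.

```bash
python3 - <<'E'
from k import *
c=np.array([510.7,-98.7,70]);v=np.array([.073,.997,0]);G=c-27*v
a=plan((510,-120,270),5,-4.2)
b=plan(G,40,-4.2,110,start=a)
d=plan(G,40,-4.2,0,start=b)
E
```

```text
TCP [ 510.1 -118.1  248.1] linear [-0.1122 -0.     -0.0077] turn [ 0.18 35.08 -0.04]
TCP [ 504.6 -182.   137.4] linear [-0.0736 -0.0009  0.1047] turn [ 0. 35. -0.]
TCP [ 509.8 -111.5   53.1] linear [-0.    0.    0.11] turn [0. 0. 0.]
```

Request:
{"fn": "jog_arm", "kwargs": {"deltas": [{"linear": [-0.015,0,-0.02],"turn": [0,4,0],"fingers": 0.085},{"linear": [-0.035,0,-0.025],"turn": [0,10,0],"fingers": 0.085},{"linear": [-0.055,0,-0.025],"turn": [0,16,0],"fingers": 0.085},{"linear": [-0.075,0,-0.02],"turn": [0,23,0],"fingers": 0.085},{"linear": [-0.095,0,-0.012],"turn": [0,30,0],"fingers": 0.085},{"linear": [-0.112,0,-0.008],"turn": [0.2,35,0],"fingers": 0.085},{"linear": [-0.112,0,-0.008],"turn": [0.2,35,0],"fingers": 0.085},{"linear": [-0.112,0,-0.008],"turn": [0.2,35,0],"fingers": 0.085}]}}

```text
time: 12.15
ee_pos: [509.4, -120.4, 247.4]
orientation: [0.734, 0.677, 0.031, -0.03]
ft_force: [0.1, -0.6, -0.2]
grip_width: 84.9
```

Request:
{"fn": "jog_arm", "kwargs": {"deltas": [{"linear": [-0.015,0,0.005],"turn": [0,4,0],"fingers": 0.085},{"linear": [-0.035,0,0.02],"turn": [0,10,0],"fingers": 0.085},{"linear": [-0.055,0,0.04],"turn": [0,16,0],"fingers": 0.085},{"linear": [-0.07,0,0.06],"turn": [0,23,0],"fingers": 0.085},{"linear": [-0.074,-0.001,0.08],"turn": [0,29,0],"fingers": 0.085},{"linear": [-0.074,-0.001,0.1],"turn": [0,35,0],"fingers": 0.085},{"linear": [-0.074,-0.001,0.105],"turn": [0,35,0],"fingers": 0.085},{"linear": [-0.074,-0.001,0.105],"turn": [0,35,0],"fingers": 0.085},{"linear": [-0.074,-0.001,0.105],"turn": [0,35,0],"fingers": 0.085}]}}

```text
time: 12.9
ee_pos: [505.2, -180.1, 137.9]
orientation: [0.688, 0.64, 0.25, -0.233]
ft_force: [0.6, -0.1, 0.4]
grip_width: 84.8
```

```bash
python3 - <<'E'
from k import *
s=arm.state();print(s["time"],s["ee_pos"].round(1),s["qpos"].round(2))
c=np.array([510.7,-98.7,70]);v=np.array([.073,.997,0]);G=c-27*v
plan(G,40,-4.2,0)
E
```

```text
12.9 [ 505.2 -180.1  137.9] [-0.73  0.5   1.74  0.54  1.4  -0.89]
TCP [ 509.8 -111.5   53.1] linear [-0.0018 -0.0003  0.1091] turn [-0.08  0.05  0.03]
```

Request:
{"fn": "jog_arm", "kwargs": {"deltas": [{"linear": [-0.002,0,0.02],"turn": [0,0,0],"fingers": 0.085},{"linear": [-0.002,0,0.04],"turn": [0,0,0],"fingers": 0.085},{"linear": [-0.002,0,0.06],"turn": [0,0,0],"fingers": 0.085},{"linear": [-0.002,0,0.08],"turn": [0,0,0],"fingers": 0.085},{"linear": [-0.002,0,0.097],"turn": [0,0,0],"fingers": 0.085},{"linear": [-0.002,0,0.109],"turn": [0,0,0],"fingers": 0.085},{"linear": [-0.002,0,0.109],"turn": [0,0,0],"fingers": 0.085},{"linear": [-0.002,0,0.109],"turn": [0,0,0],"fingers": 0.085}]}}

```text
time: 13.57
ee_pos: [511.5, -113.1, 55.1]
orientation: [0.688, 0.641, 0.25, -0.231]
ft_force: [0.7, -0.4, -0.4]
grip_width: 84.9
```

Request:
{"fn": "jog_arm", "kwargs": {"deltas": [{"linear": [0,0,0],"turn": [0,0,0],"fingers": 0.06},{"linear": [0,0,0],"turn": [0,0,0],"fingers": 0.055},{"linear": [0,0,0],"turn": [0,0,0],"fingers": 0.045},{"linear": [0,0,0],"turn": [0,0,0],"fingers": 0.03},{"linear": [0,0,0],"turn": [0,0,0],"fingers": 0.03},{"linear": [0,0,0],"turn": [0,0,0],"fingers": 0.03},{"linear": [0,0,0],"turn": [0,0,0],"fingers": 0.03}]}}

```text
time: 14.15
ee_pos: [511.4, -114.8, 54.3]
orientation: [0.689, 0.64, 0.251, -0.231]
ft_force: [-1.0, -2.8, 6.7]
grip_width: 49.9
```

```bash
python3 - <<'E'
from k import *
s=arm.state();print(s["time"],s["ee_pos"].round(1),s["grip_width"],s["ft_force"].round(1))
c=np.array([510.7,-98.7,70]);v=np.array([.073,.997,0])
T=R.from_quat(s["orientation"]).as_matrix();mt=T.T@(c+95*v-s["ee_pos"]);ax=T.T@v
print("mouth in tool",mt.round(1),"axis",ax.round(4))
# lift straight, then turn to tilt -50 via intermediate tilts, mouth M
a=place(c+95*v+[0,0,130],mt,40,-4.2)
for M,tl in [((545,40,230),10),((580,90,200),-20),((637,131,160),-50),((637,131,22),-50)]:
    a=place(M,mt,tl,-4.2,start=a);cc,q=ik(*a);print(cc<1e-6,q.round(2), "bottle axis",(a[1]@ax).round(3))
E
```

```text
14.15 [ 511.4 -114.8   54.3] 49.91144626532655 [-1.  -2.8  6.7]
mouth in tool [95.2 -2.  59.2] axis [ 0.7667 -0.0017  0.6414]
TCP [ 511.5 -114.8  184.1] linear [ 0.0833  0.0005 -0.0996] turn [0.2  0.08 0.06]
TCP [539.4 -63.9 271.8] linear [ 0.0968  0.0241 -0.0332] turn [ -0. -30.   0.]
True [-0.3   0.13  1.78  0.18  1.28 -0.28] bottle axis [ 0.062  0.864 -0.499]
TCP [576.9  20.8 288.2] linear [ 0.0888  0.0312 -0.001 ] turn [ -0. -30.  -0.]
True [ 0.14  0.23  1.66 -0.35  1.35  0.31] bottle axis [ 0.035  0.5   -0.865]
TCP [637.8 115.  271. ] linear [ 0.0984  0.0538 -0.0175] turn [ -0. -30.  -0.]
True [ 0.44  0.61  1.36 -0.73  1.67  0.63] bottle axis [-0.002  0.002 -1.   ]
TCP [637.8 115.  133. ] linear [0.1057 0.     0.0887] turn [0. 0. 0.]
True [ 0.44  0.76  1.41 -0.73  1.52  0.77] bottle axis [-0.002  0.002 -1.   ]
```

Request:
{"fn": "jog_arm", "kwargs": {"deltas": [{"linear": [0.005,0,-0.006],"turn": [0,0,0],"fingers": 0.03},{"linear": [0.014,0,-0.016],"turn": [0,0,0],"fingers": 0.03},{"linear": [0.025,0,-0.03],"turn": [0,0,0],"fingers": 0.03},{"linear": [0.037,0,-0.044],"turn": [0,0,0],"fingers": 0.03},{"linear": [0.05,0,-0.06],"turn": [0,0,0],"fingers": 0.03},{"linear": [0.062,0,-0.075],"turn": [0,0,0],"fingers": 0.03},{"linear": [0.073,0,-0.088],"turn": [0,0,0],"fingers": 0.03},{"linear": [0.083,0,-0.1],"turn": [0,0,0],"fingers": 0.03},{"linear": [0.083,0,-0.1],"turn": [0,0,0],"fingers": 0.03},{"linear": [0.083,0,-0.1],"turn": [0,0,0],"fingers": 0.03}]}}

```text
time: 14.98
ee_pos: [510.5, -114.7, 184.0]
orientation: [0.689, 0.64, 0.251, -0.231]
ft_force: [-0.6, -0.2, -1.7]
grip_width: 50.0
```

```bash
python3 - <<'E'
from k import *
s=arm.state();print(s["time"],s["ee_pos"].round(1),s["grip_width"],s["ft_force"].round(1))
mt=[95.2,-2,59.2]
place((545,40,230),mt,10,-4.2)
place((580,90,220),mt,-20,-4.2)
E
```

```text
14.9833 [ 510.5 -114.7  184. ] 50.00022444418587 [-0.6 -0.2 -1.7]
TCP [539.4 -63.9 271.8] linear [ 0.0967  0.0253 -0.0336] turn [  0.17 -29.82   0.06]
TCP [576.9  20.8 308.2] linear [ 0.187   0.0566 -0.0056] turn [ 1.900e-01 -5.982e+01  1.000e-02]
```

Request:
{"fn": "jog_arm", "kwargs": {"deltas": [{"linear": [0.014,0.004,-0.006],"turn": [0,-4,0],"fingers": 0.03},{"linear": [0.03,0.008,-0.013],"turn": [0,-9,0],"fingers": 0.03},{"linear": [0.047,0.012,-0.02],"turn": [0,-14,0],"fingers": 0.03},{"linear": [0.064,0.016,-0.026],"turn": [0.1,-19,0],"fingers": 0.03},{"linear": [0.08,0.021,-0.031],"turn": [0.1,-24,0],"fingers": 0.03},{"linear": [0.097,0.025,-0.034],"turn": [0.2,-29,0],"fingers": 0.03},{"linear": [0.113,0.031,-0.03],"turn": [0.2,-34,0],"fingers": 0.03},{"linear": [0.13,0.036,-0.025],"turn": [0.2,-39,0],"fingers": 0.03},{"linear": [0.147,0.042,-0.02],"turn": [0.2,-44,0],"fingers": 0.03},{"linear": [0.163,0.048,-0.015],"turn": [0.2,-50,0],"fingers": 0.03},{"linear": [0.177,0.053,-0.01],"turn": [0.2,-55,0],"fingers": 0.03},{"linear": [0.187,0.057,-0.006],"turn": [0.2,-60,0],"fingers": 0.03}]}}

```text
time: 15.98
ee_pos: [577.1, 22.4, 307.4]
orientation: [0.721, 0.671, -0.13, 0.119]
ft_force: [-0.0, 0.2, -1.3]
grip_width: 49.9
```

```bash
python3 - <<'E'
from k import *
s=arm.state();print(s["time"],s["ee_pos"].round(1),s["grip_width"],s["ft_force"].round(1),s["qpos"].round(2))
mt=[95.2,-2,59.2]
place((637,131,170),mt,-50,-4.2)
E
```

```text
15.9833 [577.1  22.4 307.4] 49.8801203480651 [-0.   0.2 -1.3] [ 0.15  0.22  1.63 -0.35  1.39  0.3 ]
TCP [637.8 115.1 281. ] linear [ 0.0999  0.054  -0.0089] turn [ -0.08 -29.72   0.14]
```

Request:
{"fn": "jog_arm", "kwargs": {"deltas": [{"linear": [0.014,0.007,-0.003],"turn": [0,-4,0],"fingers": 0.03},{"linear": [0.028,0.015,-0.006],"turn": [0,-8,0],"fingers": 0.03},{"linear": [0.043,0.023,-0.009],"turn": [0,-12.5,0],"fingers": 0.03},{"linear": [0.058,0.031,-0.01],"turn": [0,-17,0],"fingers": 0.03},{"linear": [0.073,0.039,-0.01],"turn": [0,-21.5,0],"fingers": 0.03},{"linear": [0.087,0.047,-0.009],"turn": [0,-26,0],"fingers": 0.03},{"linear": [0.1,0.054,-0.009],"turn": [-0.1,-29.7,0.1],"fingers": 0.03},{"linear": [0.1,0.054,-0.009],"turn": [-0.1,-29.7,0.1],"fingers": 0.03},{"linear": [0.1,0.054,-0.009],"turn": [-0.1,-29.7,0.1],"fingers": 0.03},{"linear": [0.1,0.054,-0.009],"turn": [-0.1,-29.7,0.1],"fingers": 0.03}]}}

```text
time: 16.82
ee_pos: [637.5, 113.1, 280.7]
orientation: [0.664, 0.618, -0.309, 0.286]
ft_force: [-0.6, 1.2, -0.7]
grip_width: 49.7
```

```bash
python3 - <<'E'
from k import *
s=arm.state();print(s["time"],s["ee_pos"].round(1),s["grip_width"],s["ft_force"].round(1),s["qpos"].round(2))
mt=np.array([95.2,-2,59.2]);ax=np.array([.7667,-.0017,.6414])
place((637,131,115),mt,-50,-4.2)
T=R.from_quat(s["orientation"]).as_matrix();M=s["ee_pos"]+T@mt;B=M-150*(T@ax);print("mouth",M.round(1),"base",B.round(1))
w=imaging.camera_model("wrist");t=imaging.camera_model("top");sd=imaging.camera_model("side")
P=[M,B,(637,131,100),(637,131,20)]
for m in(w,t,sd): print(proj(m,P).round(1).tolist())
a=imaging.snapshot("wrist");b=imaging.snapshot("side");c=imaging.snapshot("top")
cs=lambda im,p,w=66,h=50:cv2.resize(im[int(p[1])-h//2:int(p[1])+h//2,int(p[0])-w//2:int(p[0])+w//2],(396,300),interpolation=cv2.INTER_CUBIC)
ps=proj(sd,P)[0];pt=proj(t,P)[1];print("side crop centre",ps.astype(int),"top",pt.astype(int))
cv2.imwrite("pics/i6.png",np.hstack([a[:,:][0:480:1],np.zeros((480,4,3),np.uint8)]) if 0 else np.vstack([np.hstack([cv2.resize(a,(396,297)),np.zeros((297,396,3),np.uint8)]),np.hstack([cs(b,ps),cs(c,pt)])]))
E
```

```text
16.8167 [637.5 113.1 280.7] 49.744311132328605 [-0.6  1.2 -0.7] [ 0.44  0.59  1.36 -0.73  1.68  0.62]
TCP [637.8 115.1 226. ] linear [0.0431 0.0003 0.0338] turn [-0.1  -0.18  0.07]
mouth [636.5 129.4 169.8] base [637.  128.6 319.7]
[[314.7, 78.3], [313.0, 409.7], [316.4, -9.2], [317.2, -76.5]]
[[253.0, 193.0], [239.5, 171.4], [257.4, 200.8], [262.8, 208.9]]
[[248.2, 244.8], [243.6, 190.4], [249.5, 267.4], [251.7, 291.0]]
side crop centre [248 244] top [239 171]
```

View pics/i6.png

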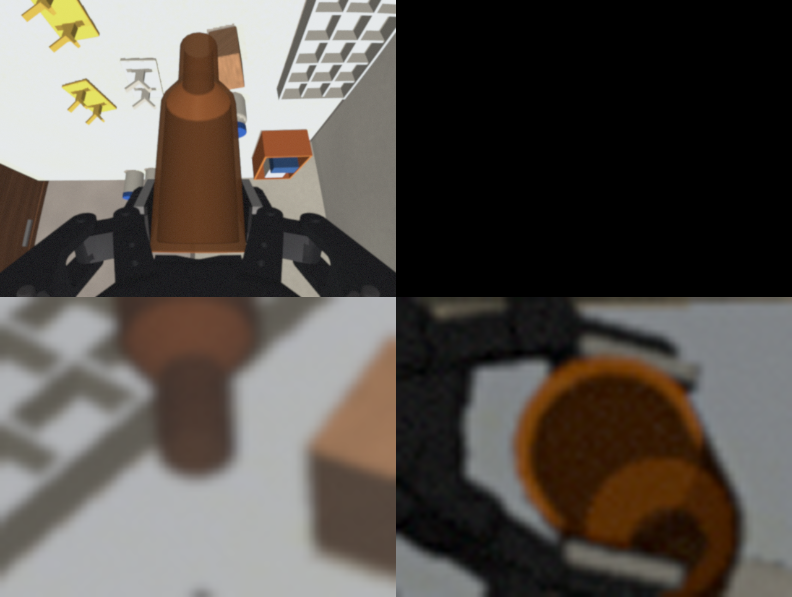

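The bottle hangs neck-down, not yet over the peg (mouth at wrist ~(322,73) against a predicted (315,78)). The grip centres it on tool y=0, so I'll use that, lower to just above the peg tip and measure again.

Request:
{"fn": "jog_arm", "kwargs": {"deltas": [{"linear": [0.008,-0.001,0.006],"turn": [0,0,0],"fingers": 0.03},{"linear": [0.016,-0.0015,0.013],"turn": [-0.1,-0.2,0],"fingers": 0.03},{"linear": [0.025,-0.0015,0.02],"turn": [-0.1,-0.2,0],"fingers": 0.03},{"linear": [0.034,-0.0015,0.027],"turn": [-0.1,-0.2,0],"fingers": 0.03},{"linear": [0.04,-0.0015,0.031],"turn": [-0.1,-0.2,0],"fingers": 0.03},{"linear": [0.043,-0.0015,0.034],"turn": [-0.1,-0.2,0],"fingers": 0.03},{"linear": [0.043,-0.0015,0.034],"turn": [-0.1,-0.2,0],"fingers": 0.03},{"linear": [0.043,-0.0015,0.034],"turn": [-0.1,-0.2,0],"fingers": 0.03}]}}

```text
time: 17.63
ee_pos: [636.8, 115.3, 226.8]
orientation: [0.664, 0.617, -0.309, 0.288]
ft_force: [-0.2, 0.0, -0.8]
grip_width: 49.4
```

```bash
python3 - <<'E'
from k import *
s=arm.state();print(s["time"],s["ee_pos"].round(1),s["grip_width"],s["ft_force"].round(1))
mt=np.array([95.2,0,59.2]);ax=np.array([.7667,0,.6414])
T=R.from_quat(s["orientation"]).as_matrix();M=s["ee_pos"]+T@mt;B=M-150*(T@ax);print("mouth",M.round(1),"base",B.round(1))
t=imaging.camera_model("top");sd=imaging.camera_model("side")
P=[M,M-38*(T@ax),B,(637,131,100),(637,131,20)]
for m in(t,sd):
    p=proj(m,P);print(p.round(1).tolist(),"d/dx",(proj(m,[M+[10,0,0]])-p[0]).round(2),"d/dy",(proj(m,[M+[0,10,0]])-p[0]).round(2))
b=imaging.snapshot("side");c=imaging.snapshot("top")
cv2.imwrite("pics/side7.png",b);cv2.imwrite("pics/top7.png",c)
f=lambda im,x,y:cv2.resize(im[y:y+100,x:x+66],(396,600),interpolation=cv2.INTER_CUBIC)
cv2.imwrite("pics/i7.png",np.hstack([f(b,216,205),f(c,215,140)]))
E
```

```text
17.6333 [636.8 115.3 226.8] 49.4385513162127 [-0.2  0.  -0.8]
mouth [638.  131.1 115.8] base [637.9 130.9 265.8]
[[256.2, 198.6], [253.4, 194.2], [243.7, 179.4], [257.4, 200.8], [262.8, 208.9]] d/dx [[-0.01 -4.93]] d/dy [[-5.04  0.12]]
[[248.7, 262.4], [247.6, 250.2], [244.3, 211.3], [249.5, 267.4], [251.7, 291.0]] d/dx [[-3.36 -1.83]] d/dy [[-2.85  2.52]]
```

View pics/i7.png

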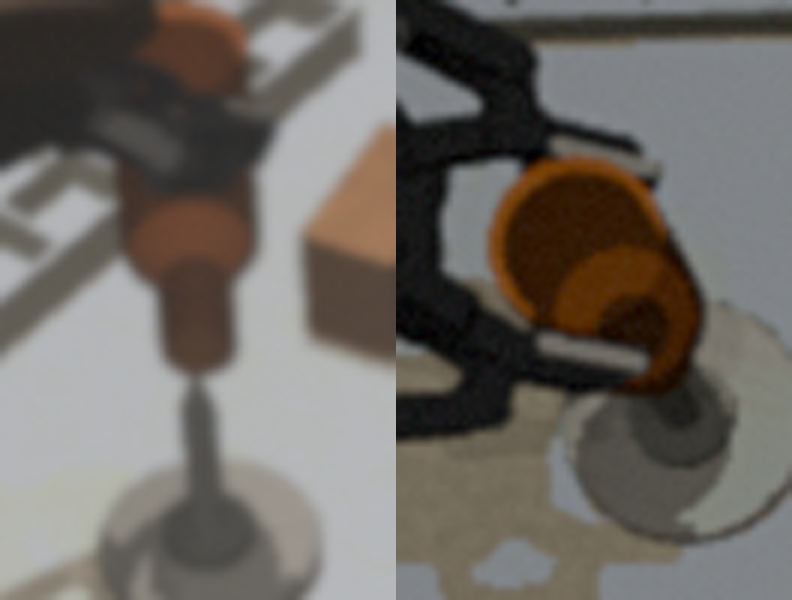

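The side crop shows the neck axis at x≈199 directly over the peg tip at x≈198, roughly 0.6 image pixels to the right of the peg line. The top crop gives the same sense, about −2 mm in y. I'll shift +2 mm in y and lower over the tip.

Request:
{"fn": "jog_arm", "kwargs": {"deltas": [{"linear": [0.0013,0,-0.0015],"turn": [0,0,0],"fingers": 0.03},{"linear": [0.0013,0,-0.0015],"turn": [0,0,0],"fingers": 0.03},{"linear": [0.005,0,0.002],"turn": [0,0,0],"fingers": 0.03},{"linear": [0.009,0,0.005],"turn": [0,0,0],"fingers": 0.03},{"linear": [0.013,0,0.008],"turn": [0,0,0],"fingers": 0.03},{"linear": [0.017,0,0.0115],"turn": [0,0,0],"fingers": 0.03},{"linear": [0.02,0,0.014],"turn": [0,0,0],"fingers": 0.03},{"linear": [0.0243,0,0.0178],"turn": [0,0,0],"fingers": 0.03},{"linear": [0.0243,0,0.0178],"turn": [0,0,0],"fingers": 0.03},{"linear": [0.0243,0,0.0178],"turn": [0,0,0],"fingers": 0.03}]}}

```text
time: 18.57
ee_pos: [636.7, 117.2, 196.5]
orientation: [0.664, 0.617, -0.309, 0.288]
ft_force: [-0.2, -0.5, -1.6]
grip_width: 50.4
```

```bash
python3 - <<'E'
from k import *
s=arm.state();print(s["time"],s["ee_pos"].round(1),s["grip_width"],s["ft_force"].round(2),s["torque"].round(2))
b=imaging.snapshot("side");c=imaging.snapshot("top")
f=lambda im,x,y:cv2.resize(im[y:y+100,x:x+66],(396,600),interpolation=cv2.INTER_CUBIC)
cv2.imwrite("pics/i8.png",np.hstack([f(b,216,215),f(c,222,150)]))
E
```

```text
18.5667 [636.7 117.2 196.5] 50.422463598530896 [-0.18 -0.46 -1.55] [ 0.48 -0.12  0.  ]
```

View pics/i8.png

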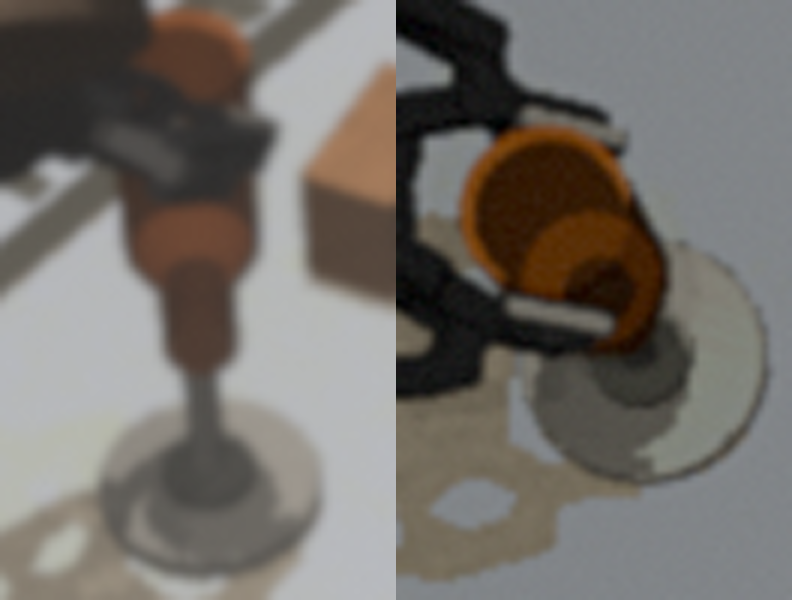

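The side crop shows the peg (x≈204) entering the neck (x≈201) centred, with no contact force. I'll keep lowering.

Request:
{"fn": "jog_arm", "kwargs": {"deltas": [{"linear": [0.004,0,0.0033],"turn": [0,0,0],"fingers": 0.03},{"linear": [0.008,0,0.0067],"turn": [0,0,0],"fingers": 0.03},{"linear": [0.012,0,0.01],"turn": [0,0,0],"fingers": 0.03},{"linear": [0.016,0,0.0134],"turn": [0,0,0],"fingers": 0.03},{"linear": [0.02,0,0.0168],"turn": [0,0,0],"fingers": 0.03},{"linear": [0.024,0,0.02],"turn": [0,0,0],"fingers": 0.03},{"linear": [0.028,0,0.0235],"turn": [0,0,0],"fingers": 0.03},{"linear": [0.032,0,0.0268],"turn": [0,0,0],"fingers": 0.03},{"linear": [0.032,0,0.0268],"turn": [0,0,0],"fingers": 0.03},{"linear": [0.032,0,0.0268],"turn": [0,0,0],"fingers": 0.03}]}}

```text
time: 19.5
ee_pos: [636.8, 117.3, 154.9]
orientation: [0.664, 0.617, -0.309, 0.288]
ft_force: [0.4, 0.4, -0.6]
grip_width: 50.0
```

Request:
{"fn": "jog_arm", "kwargs": {"deltas": [{"linear": [0.003,0,0.0026],"turn": [0,0,0],"fingers": 0.03},{"linear": [0.006,0,0.005],"turn": [0,0,0],"fingers": 0.03},{"linear": [0.009,0,0.0076],"turn": [0,0,0],"fingers": 0.03},{"linear": [0.012,0,0.01],"turn": [0,0,0],"fingers": 0.03},{"linear": [0.014,0,0.0118],"turn": [0,0,0],"fingers": 0.03},{"linear": [0.0153,0,0.0129],"turn": [0,0,0],"fingers": 0.03},{"linear": [0.0153,0,0.0129],"turn": [0,0,0],"fingers": 0.03},{"linear": [0.0153,0,0.0129],"turn": [0,0,0],"fingers": 0.03}]}}

```text
time: 20.17
ee_pos: [637.1, 117.3, 135.3]
orientation: [0.664, 0.617, -0.309, 0.288]
ft_force: [0.2, 0.3, -1.5]
grip_width: 49.7
```

Request:
{"fn": "jog_arm", "kwargs": {"deltas": [{"linear": [0.0008,0,0.0006],"turn": [0,0,0],"fingers": 0.03},{"linear": [0.0015,0,0.0013],"turn": [0,0,0],"fingers": 0.03},{"linear": [0.0015,0,0.0013],"turn": [0,0,0],"fingers": 0.03}]}}

```text
time: 20.42
ee_pos: [637.1, 117.4, 133.4]
orientation: [0.664, 0.617, -0.309, 0.288]
ft_force: [0.5, -0.2, -1.2]
grip_width: 50.0
```

Request:
{"fn": "jog_arm", "kwargs": {"deltas": [{"linear": [0.0008,0,0.0006],"turn": [0,0,0],"fingers": 0.03},{"linear": [0.0015,0,0.0013],"turn": [0,0,0],"fingers": 0.03},{"linear": [0.0015,0,0.0013],"turn": [0,0,0],"fingers": 0.03}]}}

```text
time: 20.67
ee_pos: [637.2, 117.3, 131.7]
orientation: [0.664, 0.617, -0.309, 0.288]
ft_force: [0.5, 0.1, -0.8]
grip_width: 50.0
```

Request:
{"fn": "jog_arm", "kwargs": {"deltas": [{"linear": [0.0008,0,0.0006],"turn": [0,0,0],"fingers": 0.03},{"linear": [0.0015,0,0.0013],"turn": [0,0,0],"fingers": 0.03},{"linear": [0.0015,0,0.0013],"turn": [0,0,0],"fingers": 0.03}]}}

```text
time: 20.92
ee_pos: [637.3, 117.3, 131.6]
orientation: [0.664, 0.616, -0.309, 0.289]
ft_force: [-1.4, 0.6, 5.2]
grip_width: 49.7
```

Contact at TCP z=131.6 (predicted 131): the mouth is on the collar. I'll release and back off.

Request:
{"fn": "jog_arm", "kwargs": {"deltas": [{"linear": [0,0,0],"turn": [0,0,0],"fingers": 0.055},{"linear": [0,0,0],"turn": [0,0,0],"fingers": 0.065},{"linear": [0,0,0],"turn": [0,0,0],"fingers": 0.085},{"linear": [0,0,0],"turn": [0,0,0],"fingers": 0.085},{"linear": [0,0,0],"turn": [0,0,0],"fingers": 0.085},{"linear": [0,0,0],"turn": [0,0,0],"fingers": 0.085}]}}

```text
time: 21.42
ee_pos: [637.1, 117.2, 129.2]
orientation: [0.664, 0.617, -0.309, 0.288]
ft_force: [0.9, 0.0, -0.5]
grip_width: 84.9
```

Request:
{"fn": "jog_arm", "kwargs": {"deltas": [{"linear": [0,0,-0.01],"turn": [0,0,0],"fingers": 0.085},{"linear": [0,0,-0.03],"turn": [0,0,0],"fingers": 0.085},{"linear": [0,0,-0.055],"turn": [0,0,0],"fingers": 0.085},{"linear": [0,0,-0.085],"turn": [0,0,0],"fingers": 0.085},{"linear": [0,0,-0.115],"turn": [0,0,0],"fingers": 0.085},{"linear": [0,0,-0.14],"turn": [0,0,0],"fingers": 0.085},{"linear": [0,0,-0.14],"turn": [0,0,0],"fingers": 0.085},{"linear": [0,0,-0.14],"turn": [0,0,0],"fingers": 0.085},{"linear": [0,0,-0.14],"turn": [0,0,0],"fingers": 0.085},{"linear": [0,0,-0.14],"turn": [0,0,0],"fingers": 0.085},{"linear": [0,0,-0.14],"turn": [0,0,0],"fingers": 0.085},{"linear": [0,0,-0.14],"turn": [0,0,0],"fingers": 0.085}]}}

```text
time: 22.42
ee_pos: [644.3, 222.9, 218.4]
orientation: [0.664, 0.617, -0.31, 0.288]
ft_force: [-0.4, 0.9, -0.5]
grip_width: 85.0
```

```bash
python3 - <<'E'
from k import *
s=arm.state();print(s["time"],s["ee_pos"].round(1),s["ft_force"].round(1))
t=imaging.camera_model("top");sd=imaging.camera_model("side")
print(proj(sd,[(637,131,20),(637,131,170)]).round(1).tolist(),proj(t,[(637,131,20),(637,131,170)]).round(1).tolist())
b=imaging.snapshot("side");c=imaging.snapshot("top")
cv2.imwrite("pics/i9.png",np.hstack([cv2.resize(b[200:400,200:332],(396,600)),cv2.resize(c[150:250,222:288],(396,600),interpolation=cv2.INTER_CUBIC)]))
c0=cv2.imread("pics/top0.png")
for n,(x,y) in {"jar":(183,299),"capped":(413,176),"carton":(338,188)}.items():
    A=[im[y-25:y+25,x-25:x+25].astype(float).mean(2).astype(np.float32) for im in(c0,c)]
    print(n,np.round(cv2.phaseCorrelate(*A)[0],2))
E
```

```text
22.4167 [644.3 222.9 218.4] [-0.4  0.9 -0.5]
[[251.7, 291.0], [247.5, 245.1]] [[262.8, 208.9], [252.1, 192.8]]
jar [-0.02  0.2 ]
capped [-0.16 -0.01]
carton [-0.04 -0.1 ]
```

View pics/i9.png

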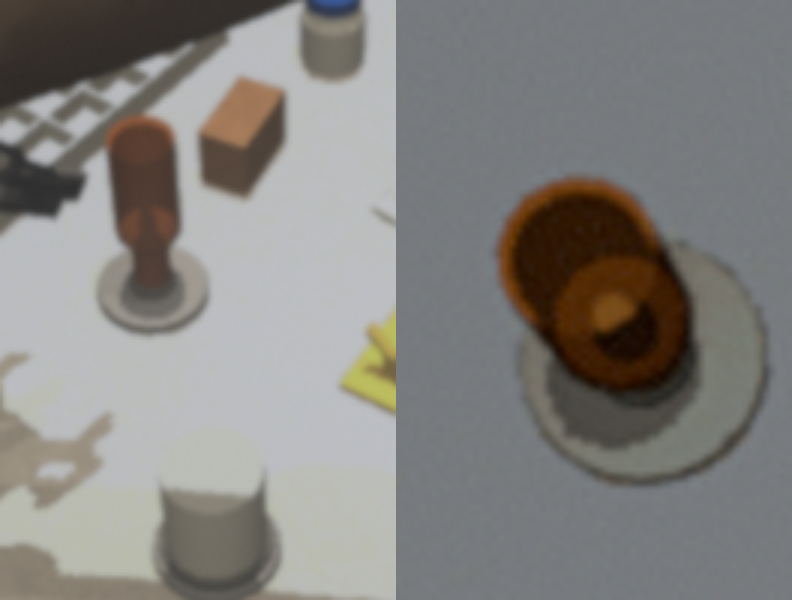

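The bottle stands upright on the slim peg, its base rim at (253,194) in the top view against an ideal (252,193). The jars and carton have not moved. I'll hand it in.

```bash
python3 -c "
from workcell import arm
print(arm.job_done())"
```

```text
the job is handed in; nothing more can be done
None
```

The bottle is standing upside down on the slim peg with its mouth on the collar, and I handed the job in at about 22.5 s of the 64 s allowed. No verdict was reported.

- **In the cradle:** I laid it on its side in the white cradle and let go. In the top view its base and mouth were within about 1 px (roughly 2 mm) of the ideal places.
- **On the peg:** I took it again about 28 mm from its base, turned it neck-down and held it all the way down. Contact with the collar came at TCP height 131.6 mm, where I had predicted about 131 mm. Then I released it and backed off.
- **Last checks:** the base rim is within about 2 mm of the ideal spot. The wide jar, capped jar and carton each moved 0.2 px or less in the top view, and the gripper was clear of everything.

**What went wrong or disagreed:**
- My first approach to the bottle, from the other side, stalled at joint 4's limit. Nothing was touched, and I fitted a model of the arm and came in from the opposite side.
- Before going over the peg, the cameras put the neck about 2 mm off in y from the expected place; I corrected for that.
- The fingers read about 50 mm on the 52 mm body throughout. I don't know why, but the bottle did not visibly slip.

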